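# Stand the clockwork timer in its holder and wind it up

## Task

Pick up the clockwork timer and set it down, not dropped, flat inside the low rails of its metal stand so that it cannot twist, and let go of it. Then take its wing key and wind it clockwise, in several part turns, until it is fully wound at its stop. Leave the timer sitting in the stand and the other things on the worktop where they are.

Things in the scene. Friction and masses are not known exactly. Their poses are not given: they have to be found in the camera images.
- timer: Loose clockwork timer, about 0.25 kg: white rounded block 64 mm long (its x), 52 wide (y), 42 high, upright flat sides, round steel plate and steel wing key on top; key's top 74 mm above the underside. Origin: centre of the underside, z up. May stand in the stand either way round. On the bare worktop it just spins along with its key; the stand's rails hold it against winding.
- stand: Aluminium tray screwed to the worktop: inside 69 mm (its x) by 57 (y), outside 83 by 71, a screw tab at each x end (103 mm over the tabs). Floor 3 mm above the worktop, rails 7 mm above the floor. Origin: centre of its underside, z up. The timer's x goes along the stand's x; its underside then lies 3 mm above this origin.
- key_grip (a point): Middle of the key's wing, on the key's upright axis through the timer's middle, 62 mm above the timer's underside. The wing is an upright steel plate 36 mm long (its x), 7 thick (y), 24 high, from 8 mm above the case's top upwards. x and y turn with the key.
- key (a joint): Winding angle, rad: grows clockwise seen from above, 0 (run down) to a hard stop at 3.6 (fully wound); starts at 0 to 0.4. At 0 the wing lies along the timer's x and the dark pointer at its foot points to +x; the pointer meets the raised dark stop on the plate when fully wound. The spring resists with 0.05 to 0.08 N m; the key stays where it is let go.
- salt_shaker: Bystander, loose: glass shaker with grey top, 44 mm across, 90 mm high, between the timer's and the stand's places. Origin: centre of its underside.
- pepper_shaker: Bystander, loose: shaker of the same shape and size as the salt shaker, with dark filling, farther back. Origin: centre of its underside.
- tin: Bystander, loose: food tin, 75 mm across, 58 mm high, near the front edge. Origin: centre of its underside.
- mug: Bystander, loose: mug with one handle, 81 by 120 mm, 101 mm high, at the back right. Origin: centre of its underside.
- water_glass: Bystander, loose: clear tall glass, 74 mm across, 148 mm high, at the right. Origin: centre of its underside.
There are look-alikes about, which are no part of the job. What is shaped like the timer but blue is not meant.

How it is judged:
By the outcome, as a careful person would: the job done as asked, in the order asked, and still so for the second after the job is handed in, with the robot touching nothing.
It also fails if it takes over 67 s, if anything falls off the work surface, if the arm or the gripper's body presses on something with over 40 N, if the wrist force passes 120 N, or if a joint passes its speed limit or range.

## Robot

A 7-joint arm with a two-finger parallel gripper is mounted at the origin on a cart in front of the work surface, level with it; the furniture and walls round the work are solid. World frame = base frame: x ahead of the robot, y to its left, z up, the work surface at z = 0. Lengths are in mm, angles in rad, forces in N, time in s.
With the tool pointing down it reaches from about 400 to 875 mm from the base axis. Payload 4.4 kg.
Tool frame: the origin (TCP) lies on the centre line of the jaws, within the pads' length; the fingertips stand 25 mm ahead of it and the grasp point (between the pads) lies 6 mm ahead of it (ctrl.finger_overhang is the distance from the TCP to the fingertips, in mm); z points along the fingers, y is the line along which they close (so a half turn about z gives the same grasp; the last joint's range is limited). The gripper opens to 85 mm and grips with 20 to 120 N. Pads are 22 mm wide; open, the fingers measure 114 mm over their backs; the gripper's body (76 mm by 85 mm) begins 54 mm behind the grasp point. The pads swing forward as they close: fully open they stand 13 mm farther back than shut.
Start: joints at [1.142, 0.628, 0.038, 1.517, -0.027, 0.996, -0.02], TCP at [230.708, -607.694, 256.313] pointing down, gripper open.
Joint ranges: [-3.06, 3.06], [-0.37, 2.12], [-1.25, 1.32], [0.18, 2.47], [-1.1, 4.24], [0.23, 1.98], [-2.94, 2.94]. Speed limits (rad/s): [2.57, 2.57, 3.14, 3.14, 3.14, 3.14, 3.14].

## Interface

Orientations are given as [roll, pitch, yaw] about the fixed x, y, z axes, in that order (R = Rz(yaw) Ry(pitch) Rx(roll)).
In Python, from cell import ctrl gives the robot as it stands. The module is installed in compiled form; this text tells all that it offers.
- The arm moves only by the tool play_rows, never from a script. Its argument "targets" is a list of rows, each a list of 5 numbers: the closure, from 0 (fully open) to 1 (shut), then the shift along the tool's x, y, z in cm, then the turn about the tool's z in degrees. In form: [[gripper, dx, dy, dz, spin], ...]. A call has 1 to 10 rows; each row is the pose to reach, as a shift and turn from the pose commanded when the call began, along the tool's axes at that moment; what a row does not reach only later rows make up. A row lasts 1/10 s, in which the tool goes at most 50 mm and 8.59 degrees, less where a joint would pass 70% of its speed; a pose out of reach is approached as far as the arm can. A call with a gripper value outside its range is refused whole. The fingers move at their own pace and stop on an object; the grip force is fixed at half the most. Time passes only in rows, so rows that repeat a pose let the fingers close. It gives the time, the measured TCP pose, the force, the opening and the grip force at its end, in the units of the state.
- ctrl.read_state(): the state, without advancing time (a new reading comes with each control period).
- ctrl.get_image(name): name is "scene" or "top" or "wrist"; returns (picture, depth): 384x512x3 uint8, red, green, blue; 384x512 float32, mm along the optical axis (not along the pixel's ray), 0 where there is no reading.
- ctrl.calibration(name): a dict with "vfov" (degrees; the focal length in pixels is half the picture's height over the tangent of half this angle, whatever the lens; pixels are square), "cx", "cy" (the principal point, pixels), "extrinsics" (4x4, takes a point from camera to world coordinates); the wrist camera has in their place "mount" (4x4, takes a point from camera to tool coordinates, whose origin is the TCP and whose axes are the flange's). Camera axes: x right, y down, z forward; pixel columns grow to the right and rows downward; lengths in mm; the calibration is good to about 2 mm. A picture is of the moment at which its call begins: read the wrist's pose just before it. calibration takes no time and is no camera call.
- ctrl.finish_job(): hands the job in; it is judged then, once.
Trained networks look in the newest picture that a camera, given by its name, has taken for a name from the list of things; names that differ only in an ending like _2 or _b are one class to them, and where a whole thing is asked for, a point or a joint stands for the part that bears it (a point fixed in the world has none). Each returns a list of dicts, best first, with "confidence" (0 to 1); they miss things now and then, are a little off and sometimes report something else, mostly with a low value. They report only what shows in the picture. A call takes as long as a camera call. They do not tell look-alikes from the thing itself.
- ctrl.search_frame(camera, name): "bbox" ([left, top, right, bottom] in pixels, round what is visible of it).
- ctrl.trace(camera, name): "pixels" (384x512 bool, what is visible of it) and "bbox" ([left, top, right, bottom] in pixels, round what is visible of it).
The state is a dict: "clock": time; "qpos": joint angles; "qd": joint speeds; "tau": joint torques, N m; "eef_pos": TCP position; "tool_rot": TCP orientation; "force": force on the tool from outside, world axes, zero at the start; "torque": the same for the moment, N m; "width": finger opening in mm; "gripper_force": force on a finger pad.
Only numpy, scipy, OpenCV 4.12 (cv2) and the standard library are available. Lean on these libraries where they do the work, as an engineer would, in place of code of your own. Each camera call takes 0.05 s, during which the arm holds its last target. There are 200 camera calls.

## Working session

There is one attempt and no reset: what is moved stays moved. The work goes in short steps, Python scripts to look and compute and a tool call to move; the robot and the scene stay as the last step left them, time stands still between calls to the robot, and variables do not carry over. Pictures are saved under pics/ and viewed, at most 10 in all, crops included, and the job is handed in when it is done.

Besides the shell and the picture viewer there is one more tool, called after "Call:" as name([rows], argument=value, ...), one row to a line, values as JSON. play_rows: Moves the arm, as the interface text tells. Its arguments: {"type":"object","properties":{"targets":{"type":"array"}},"required":["targets"]}

```bash
mkdir -p pics
cat > h.py <<'E'
import numpy as np, cv2
from scipy.spatial.transform import Rotation as Ro
from cell import ctrl
def cam(n,st=None):
    c=ctrl.calibration(n); f=192/np.tan(np.radians(c['vfov'])/2)
    if 'extrinsics' in c: E=np.array(c['extrinsics'])
    else:
        st=st or ctrl.read_state(); T=np.eye(4); T[:3,:3]=Ro.from_euler('xyz',st['tool_rot']).as_matrix(); T[:3,3]=st['eef_pos']; E=T@np.array(c['mount'])
    return f,c['cx'],c['cy'],E
def pts(K,d,mask=None):
    f,cx,cy,E=K; v,u=np.nonzero((d>0)&(mask if mask is not None else True)); z=d[v,u]
    P=np.c_[(u-cx)/f*z,(v-cy)/f*z,z]
    return P@E[:3,:3].T+E[:3,3],u,v
def ray(K,u,v,z):
    f,cx,cy,E=K; r=E[:3,:3]@np.array([(u-cx)/f,(v-cy)/f,1]); return E[:3,3]+r*(z-E[2,3])/r[2]
def save(n,p): cv2.imwrite('pics/'+n+'.png',p[:,:,::-1])
E
python3 - <<'E'
from h import *
np.set_printoptions(precision=1,suppress=True)
s=ctrl.read_state(); print(s)
ims=[]
for n in ['top','scene']:
    p,d=ctrl.get_image(n); ims.append(p); K=cam(n); print(n,K)
    for t in ['timer','stand','salt_shaker','pepper_shaker','tin','mug','water_glass','key']:
        for r in ctrl.trace(n,t)[:3]:
            P,_,_=pts(K,d,r['pixels'])
            print(t,round(r['confidence'],2),r['bbox'],np.median(P,0) if len(P) else '', np.percentile(P[:,2],97) if len(P) else '')
    np.save(n+'_d.npy',d); np.save(n+'_p.npy',p)
save('top',ims[0]);save('scene',ims[1])
E
```

```text
{'clock': 0.0, 'qpos': array([ 1.1,  0.6,  0. ,  1.5, -0. ,  1. , -0. ]), 'qd': array([-0.,  0., -0.,  0.,  0.,  0.,  0.]), 'tau': array([  0. , -56.3,   1.2, -19.3,   0. ,   0. ,   0. ]), 'eef_pos': array([ 230.5, -607.1,  255.4]), 'tool_rot': array([-3.1,  0. ,  0.4]), 'force': array([-1.4,  0.6,  0. ]), 'torque': array([-0. ,  0.1,  0. ]), 'gripper_force': 0.0, 'width': 85.42117282312638}
top (np.float64(354.48385432740685), 255.10432020927755, 193.3147072157897, array([[  -0. ,   -1. ,    0.1,  451.8],
       [  -1. ,    0. ,    0. ,  -47.4],
       [  -0. ,   -0.1,   -1. , 1070.4],
       [   0. ,    0. ,    0. ,    1. ]]))
timer 0.97 [300.2, 195.8, 326.4, 219.6] [ 503.8 -197.6   40.9] 72.54065100649375
timer 0.64 [256.8, 213.8, 282.5, 236.7] [459.2 -72.7  41.3] 72.90171025075578
stand 0.93 [160.7, 217.0, 191.4, 250.1] [430.8 203.2   3. ] 10.956749055614985
salt_shaker 0.76 [225.7, 201.6, 238.9, 214.7] [506.2  31.   82.2] 89.91557133101557
salt_shaker 0.58 [273.2, 163.3, 289.0, 179.5] [ 604.5 -102.7   81.6] 89.49049679172082
pepper_shaker 0.74 [275.6, 164.3, 285.7, 180.2] [ 604.
[... 773 characters left out ...]
, 232.6, 291.6] [430.3 205.    3.5] 10.671768599829372
stand 0.56 [235.8, 210.6, 249.9, 242.1] [497.9  46.   47.8] 87.8672718543951
salt_shaker 0.62 [237.4, 211.7, 251.7, 240.6] [497.9  46.   47.2] 87.85074940577705
pepper_shaker 0.53 [251.8, 185.1, 267.2, 211.4] [599.2 -93.1  44.8] 87.49190915234277
tin 0.58 [258.9, 236.5, 288.5, 274.4] [357.1  59.4  50.4] 57.262080366162785
mug 0.63 [253.9, 154.5, 285.0, 191.1] [ 671.3 -215.6   65.1] 99.23371750487308
water_glass 0.57 [301.0, 149.1, 322.3, 192.3] [ 567.7 -286.7   96.8] 145.87451628449884
key 0.46 [298.1, 189.0, 310.3, 203.2] [ 502.8 -198.5   61. ] 73.28066905425248
key 0.39 [281.4, 208.1, 286.4, 222.9] [455.5 -70.1  59.9] 73.80804158939627
```

Run:
```python
from h import *
p=np.load('top_p.npy')
save('crop',cv2.resize(p[140:290,140:390],None,fx=3.2,fy=3.2,interpolation=cv2.INTER_CUBIC))
```

```text
(no output)
```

View pics/crop.png

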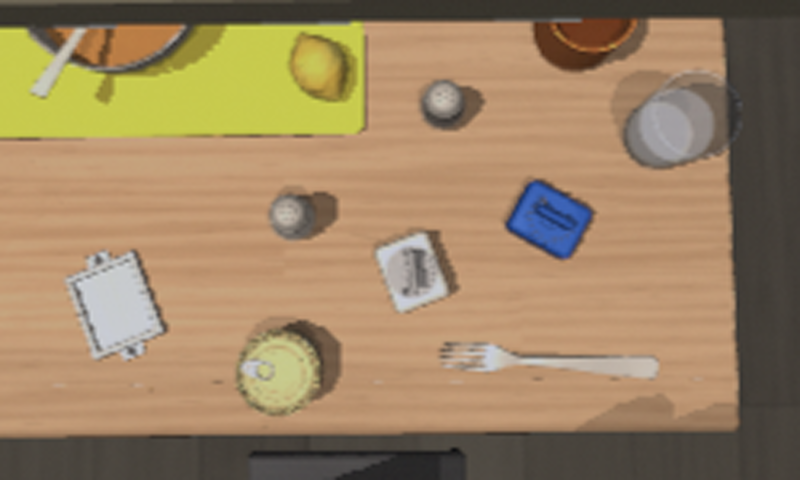

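The timers: white one at top pixel (269,225), blue one at (313,207). The white one fits the description ("blue is not meant"), and the enlarged crop confirms it. The stand is at (176,233). Next I measure the yaws.

```bash
cat >> h.py <<'E'
def rect(P,zl,zh,c,r=65):
    m=(P[:,2]>zl)&(P[:,2]<zh)&(np.hypot(P[:,0]-c[0],P[:,1]-c[1])<r)
    (x,y),(w,h),a=cv2.minAreaRect(P[m,:2].astype(np.float32))
    if w<h: w,h,a=h,w,a+90
    return x,y,w,h,(a+90)%180-90,np.median(P[m,2]),m.sum()
def plan(x,y,z,yaw=None):
    s=ctrl.read_state(); R=Ro.from_euler('xyz',s['tool_rot']).as_matrix()
    d=R.T@(np.array([x,y,z])-s['eef_pos'])/10
    y0=np.degrees(np.arctan2(R[1,0],R[0,0])); sp=0 if yaw is None else (y0-yaw)
    print('t',s['clock'],'yaw now',y0,'q7',s['qpos'][6],'shift cm',d,'spin',(sp+180)%360-180,'tilt',R[:,2])
E
python3 - <<'E'
from h import *
np.set_printoptions(precision=2,suppress=True)
P,_,_=pts(cam('top'),np.load('top_d.npy'))
print(rect(P,36,48,(459,-73)),rect(P,6,14,(431,203)))
Q,_,_=pts(cam('scene'),np.load('scene_d.npy'))
print(rect(Q,36,48,(459,-73)),rect(Q,6,14,(431,203)))
print(ctrl.calibration('wrist'))
plan(459,-73,260)
E
```

```text
(458.85467529296875, -73.76826477050781, 63.35417175292969, 51.604217529296875, 20.76287078857422, np.float64(41.111481784556986), np.int64(344)) (427.7896423339844, 201.48863220214844, 89.94324493408203, 70.23558044433594, 21.145843505859375, np.float64(8.622577116842194), np.int64(190))
(457.73681640625, -71.33103942871094, 63.45600128173828, 51.15043258666992, 17.870468139648438, np.float64(41.40300289607268), np.int64(202)) (429.7237243652344, 205.57489013671875, 81.83074951171875, 73.38685607910156, 20.357309341430664, np.float64(8.958866701287718), np.int64(226))
{'vfov': 63.76117066680821, 'cx': 256.05412243445716, 'cy': 191.8959462460842, 'mount': array([[  -0.  ,   -0.96,   -0.28,   70.19],
       [   1.  ,   -0.  ,    0.  ,    0.28],
       [  -0.  ,   -0.28,    0.96, -117.83],
       [   0.  ,    0.  ,    0.  ,    1.  ]])}
t 0.9 yaw now 20.782531663217785 q7 -0.020009461101235273 shift cm [ 40.32 -41.89  -0.37] spin 0 tilt [ 0.  0. -1.]
```

Call:
play_rows([
  [0, 3.4, -3.5, 0, 0],
  [0, 6.8, -7, 0, 0],
  [0, 10.2, -10.5, 0, 0],
  [0, 13.6, -14, 0, 0],
  [0, 17, -17.5, 0, 0],
  [0, 20.4, -21, 0, 0],
  [0, 23.8, -24.5, 0, 0],
  [0, 27.2, -28, 0, 0],
  [0, 30.6, -31.5, 0, 0],
  [0, 34, -35, 0, 0],
])

```text
clock: 1.9
eef_pos: [425.1, -158.1, 256.7]
tool_rot: [3.141, -0.001, 0.363]
force: [1.6, -0.2, -0.4]
width: 85.3
gripper_force: 0.0
```

Call:
play_rows([
  [0, 3.2, -3.4, 2, 0],
  [0, 6.3, -6.9, 5, 0],
  [0, 6.3, -6.9, 6, 0],
  [0, 6.3, -6.9, 6, 0],
  [0, 6.3, -6.9, 6, 0],
])

```text
clock: 2.4
eef_pos: [458.7, -73.7, 196.6]
tool_rot: [3.141, 0.0, 0.362]
force: [0.4, -0.4, 0.9]
width: 85.7
gripper_force: 0.0
```

```bash
cat > look.py <<'E'
from h import *
import sys
np.set_printoptions(precision=2,suppress=True)
n,zl,zh,cx,cy=sys.argv[1],*map(float,sys.argv[2:6])
K=cam('wrist');p,d=ctrl.get_image('wrist'); save(n,p); np.save('w_d.npy',d); np.save('w_p.npy',p)
P,u,v=pts(K,d); print(rect(P,zl,zh,(cx,cy)))
s=ctrl.read_state();print(s['eef_pos'],s['tool_rot'],s['qpos'],s['force'])
E
python3 look.py w1 36 48 459 -73; python3 -c "
from h import *
for t in ['key','timer']:
    for r in ctrl.search_frame('wrist',t): print(t,r)
plan(459,-73,190,20)"
```

```text
(458.2552795410156, -74.79356384277344, 64.19501495361328, 51.87297439575195, 20.319679260253906, np.float64(42.09199892272255), np.int64(3210))
[458.92 -74.25 196.98] [ 3.14 -0.    0.36] [ 0.12  0.46 -0.02  2.08  0.02  0.6  -1.13] [ 0.27  1.21 -0.61]
key {'bbox': [394.7, 171.2, 435.2, 213.1], 'confidence': 0.89}
key {'bbox': [245.5, 166.1, 269.0, 214.2], 'confidence': 0.81}
key {'bbox': [228.2, 143.4, 285.6, 213.2], 'confidence': 0.23}
timer {'bbox': [227.9, 141.8, 288.7, 213.6], 'confidence': 0.58}
timer {'bbox': [355.6, 140.7, 442.9, 223.2], 'confidence': 0.56}
t 2.55 yaw now 20.6306105172435 q7 -1.1299964547752743 shift cm [ 0.04516802 -0.1394902   0.7273452 ] spin 0.6306105172434968 tilt [ 1.78091843e-03 -7.51282927e-04 -9.99998132e-01]
```

View pics/w1.png

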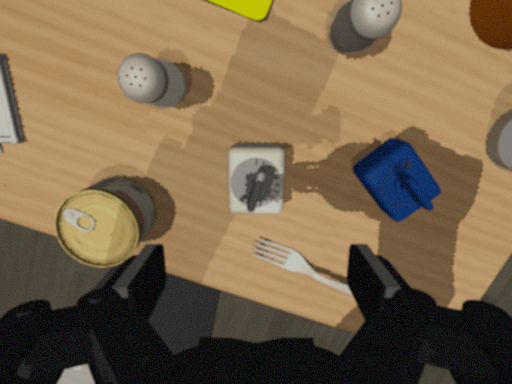

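White timer at (257,180) and blue at (398,180) in the wrist view. The white one lies squarely under the tool: size 64x52, height 42.1, all as expected. Descend and grasp.

Call:
play_rows([
  [0, -0.1, 0, 4, 0.3],
  [0, -0.1, 0, 8, 0.3],
  [0, -0.1, 0, 11, 0.3],
  [0, -0.1, 0, 13.5, 0.3],
  [0, -0.1, 0, 15, 0.3],
  [0, -0.1, 0, 16, 0.3],
  [0, -0.1, 0, 16, 0.3],
  [0.6, -0.1, 0, 16, 0.3],
  [0.6, -0.1, 0, 16, 0.3],
  [0.6, -0.1, 0, 16, 0.3],
])

```text
clock: 3.55
eef_pos: [458.3, -74.0, 37.2]
tool_rot: [3.14, -0.001, 0.356]
force: [1.4, -1.6, 1.1]
width: 51.2
gripper_force: 62.8
```

Call:
play_rows([
  [1, 0, 0, 0, 0],
  [1, 0, 0, 0, 0],
  [1, 0, 0, 0, 0],
  [1, 0, 0, 0, 0],
])

```text
clock: 3.95
eef_pos: [458.3, -74.0, 37.2]
tool_rot: [3.14, -0.001, 0.357]
force: [-0.9, -1.4, 5.7]
width: 51.1
gripper_force: 63.5
```

Call:
play_rows([
  [1, 0, 0, -2, 0],
  [1, 0, 0, -6, 0],
  [1, 0, 0, -10, 0],
  [1, 0, 0, -14, 0],
  [1, 0, 0, -17, 0],
  [1, 0.5, -4, -17, 0],
  [1, 0.5, -8.5, -17, 0],
  [1, 0.5, -13, -17, 0],
  [1, 0.5, -15, -17, 0],
  [1, 0.5, -15, -17, 0],
])

```text
clock: 4.95
eef_pos: [408.5, 72.2, 206.6]
tool_rot: [-3.14, -0.0, 0.364]
force: [1.1, -0.2, -3.7]
width: 51.2
gripper_force: 64.1
```

Call:
play_rows([
  [1, 0, 0, 0, 0],
  [1, 0, 0, 0, 0],
])

```text
clock: 5.15
eef_pos: [410.2, 67.9, 206.2]
tool_rot: [3.141, 0.0, 0.356]
force: [0.0, 0.2, -4.2]
width: 50.9
gripper_force: 64.1
```

```bash
python3 look.py w2 6 14 429 203; python3 -c "
from h import *
for r in ctrl.trace('wrist','stand'):
    K=cam('wrist');d=np.load('w_d.npy');P,u,v=pts(K,d,r['pixels']);print(r['bbox'],r['confidence'],rect(P,-5,20,(429,203)))
    print(rect(P,1,5.5,(429,203)))"
```

```text
(430.203125, 202.15289306640625, 91.5828857421875, 70.25999450683594, 21.238962173461914, np.float64(9.555612595818758), np.int64(1958))
[410.23  67.79 206.18] [3.14 0.   0.36] [ 0.13  0.42 -0.49  2.18  0.34  0.61 -1.82] [-0.79  0.07 -3.03]
[94.5, 53.7, 173.1, 156.8] 0.74 (430.30450439453125, 204.1567840576172, 102.4522705078125, 74.41220092773438, 21.44720458984375, np.float64(3.482269267928899), np.int64(6742))
(431.9888000488281, 199.986083984375, 102.43687438964844, 65.56491088867188, 21.75567626953125, np.float64(3.028579905986305), np.int64(4685))
```

View pics/w2.png

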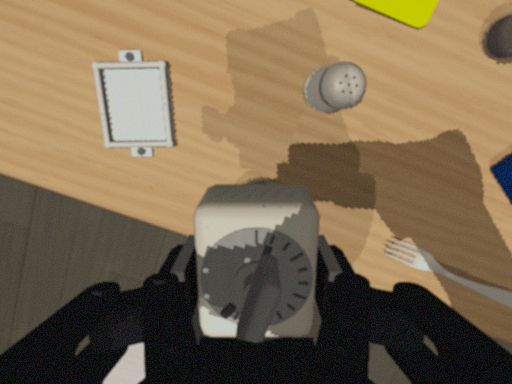

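```bash
cat > rel.py <<'E'
from h import *
np.set_printoptions(precision=1,suppress=True)
s=ctrl.read_state();K=cam('wrist',s);p,d=ctrl.get_image('wrist')
R=Ro.from_euler('xyz',s['tool_rot']).as_matrix()
P,u,v=pts(K,d); T=(P-s['eef_pos'])@R
# carried timer: tool-frame points at case top (z about -5) and key
hsv=cv2.cvtColor(p,cv2.COLOR_RGB2HSV)[v,u]; white=(hsv[:,1]<60)&(hsv[:,2]>90)
m=(np.abs(T[:,0])<45)&(np.abs(T[:,1])<27)&(T[:,2]<40)&(T[:,2]>-45)
hz=np.histogram(T[m,2],bins=np.arange(-45,41,2)); print('zhist',[(int(b),int(c)) for c,b in zip(*hz) if c>80])
t=T[m&white&(np.abs(T[:,2]+5)<4)]
print('top: z',np.median(t[:,2]),'x',np.percentile(t[:,0],[0.5,99.5]),'y',np.percentile(t[:,1],[.5,99.5]))
# stand: rails and floor in world
c=np.array([430.3,202.5]);
n=(np.hypot(*(P[:,:2]-c).T)<65)&(P[:,2]<16)&white; S=P[n]
from scipy.optimize import minimize
# maximise agreement of the z model: floor 3 inside, rail 10 in ring
def cost(q):
    a=np.radians(q[2]); e=S[:,:2]-q[:2]; x=np.abs(e@[np.cos(a),np.sin(a)]); y=np.abs(e@[-np.sin(a),np.cos(a)])
    inn=(x<34.5)&(y<28.5); out=(x<41.5)&(y<35.5); tab=(x<51.5)&(y<10)
    zm=np.where(inn,3,np.where(out,10,np.where(tab,3,0)))
    return np.minimum(np.abs(S[:,2]-zm),5).mean()+((~out)&(~tab)&(S[:,2]>6)).mean()*5
r=min((minimize(cost,[c[0]+i,c[1]+j,a],method='Nelder-Mead',options=dict(initial_simplex=np.array([c[0]+i,c[1]+j,a])+np.array([[0,0,0],[3,0,0],[0,3,0],[0,0,3]]))) for i in(-2,2) for j in (-2,2) for a in (19,23)),key=lambda r:r.fun)
print('stand',r.x,r.fun,len(S),'eef',s['eef_pos'],'yaw',np.degrees(s['tool_rot'][2]))
plan(r.x[0],r.x[1],s['eef_pos'][2],r.x[2])
E
python3 rel.py
```

```text
zhist [(-45, 245), (-43, 121), (-39, 198), (-37, 889), (-35, 355), (-33, 226), (-31, 196), (-29, 171), (-27, 156), (-25, 155), (-23, 116), (-21, 130), (-19, 141), (-17, 413), (-15, 205), (-13, 155), (-11, 171), (-9, 581), (-7, 6162), (-5, 5336), (-3, 1111), (-1, 649), (1, 228), (3, 178), (5, 146), (7, 162), (9, 132), (11, 144), (13, 132), (15, 131), (17, 122), (19, 122), (21, 110), (23, 93), (25, 114), (27, 85)]
top: z -4.481135481178516 x [-30.3  30.7] y [-24.1  24.9]
stand [430.9 203.1  21.2] 0.7880169078764274 6530 eef [410.3  67.8 206.2] yaw 20.35266586549862
t 5.3 yaw now 20.362037322026463 q7 -1.8227008481257603 shift cm [  6.6 -12.   -0. ] spin -0.8352951195461173 tilt [-0. -0. -1.]
```

Call:
play_rows([
  [1, 2, -3.5, 0, -0.8],
  [1, 4, -7, 0, -0.8],
  [1, 5.5, -10, 0, -0.8],
  [1, 6.5, -12, 0, -0.8],
  [1, 6.6, -12, 4, -0.8],
  [1, 6.6, -12, 8, -0.8],
  [1, 6.6, -12, 10, -0.8],
  [1, 6.6, -12, 10, -0.8],
  [1, 6.6, -12, 10, -0.8],
])

```text
clock: 6.2
eef_pos: [430.2, 204.3, 106.4]
tool_rot: [-3.141, 0.0, 0.371]
force: [-0.2, 0.2, -2.2]
width: 51.2
gripper_force: 64.0
```

```bash
python3 rel.py; python3 look.py w3 6 14 430 203
```

```text
zhist [(-45, 233), (-43, 113), (-39, 192), (-37, 914), (-35, 341), (-33, 227), (-31, 192), (-29, 173), (-27, 148), (-25, 145), (-23, 137), (-21, 114), (-19, 156), (-17, 417), (-15, 204), (-13, 157), (-11, 157), (-9, 582), (-7, 6104), (-5, 5433), (-3, 1090), (-1, 624), (1, 241), (3, 166), (5, 167), (7, 147), (9, 144), (11, 151), (13, 127), (15, 128), (17, 123), (19, 114), (21, 116), (23, 105), (25, 110), (27, 86)]
top: z -4.464643914432688 x [-30.3  30.6] y [-24.2  24.9]
stand [429.8 203.   21.1] 0.7722962478430421 4065 eef [430.2 204.3 106.4] yaw 21.24375174167137
t 6.25 yaw now 21.241154503044566 q7 -2.2014202012672297 shift cm [-0.1  0.1  0.1] spin 0.09742106954399787 tilt [ 0.  0. -1.]
(457.447021484375, 213.95062255859375, 70.54591369628906, 33.0566291809082, -69.27335357666016, np.float64(9.756398048400214), np.int64(1422))
[430.95 204.78 107.48] [-3.14 -0.    0.37] [-0.26  0.65 -0.35  2.11  0.5   0.45 -2.2 ] [-0.25  1.24 -2.7 ]
```

View pics/w3.png

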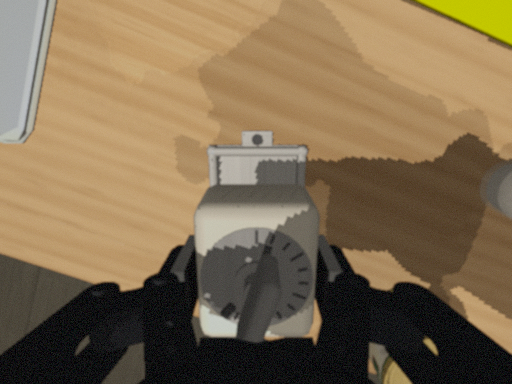

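Call:
play_rows([
  [1, -0.1, 0.1, 1.5, 0],
  [1, -0.1, 0.1, 3, 0],
  [1, -0.1, 0.1, 4.2, 0],
  [1, -0.1, 0.1, 5.2, 0],
  [1, -0.1, 0.1, 5.9, 0],
  [1, -0.1, 0.1, 6.2, 0],
  [1, -0.1, 0.1, 6.3, 0],
  [1, -0.1, 0.1, 6.3, 0],
])

```text
clock: 7.1
eef_pos: [429.5, 203.3, 43.6]
tool_rot: [-3.141, -0.001, 0.371]
force: [0.1, -0.7, -3.6]
width: 51.3
gripper_force: 64.4
```

```bash
python3 -c "
from h import *
for i in range(3): s=ctrl.read_state();print(s['eef_pos'],s['force']);ctrl.get_image('wrist')"
```

```text
[429.49717329 203.32088576  43.56956205] [ 0.09894702 -0.68339421 -3.55528947]
[429.5517122  203.29725749  43.64049987] [ 0.9204765  -0.55481771 -2.85546993]
[429.56971666 203.30777035  43.66901688] [ 0.29285719 -0.25477889 -4.14026444]
```

Call:
play_rows([
  [1, 0, 0, 0.1, 0],
  [1, 0, 0, 0.2, 0],
  [1, 0, 0, 0.25, 0],
  [1, 0, 0, 0.3, 0],
  [1, 0, 0, 0.3, 0],
])

```text
clock: 7.75
eef_pos: [429.3, 203.2, 40.3]
tool_rot: [-3.142, -0.0, 0.372]
force: [-0.2, -0.2, -2.7]
width: 51.1
gripper_force: 64.5
```

Call:
play_rows([
  [1, 0, 0, 0.05, 0],
  [1, 0, 0, 0.05, 0],
  [1, 0, 0, 0.1, 0],
  [1, 0, 0, 0.1, 0],
])

```text
clock: 8.15
eef_pos: [429.3, 203.2, 40.2]
tool_rot: [3.141, -0.001, 0.372]
force: [-2.9, -1.3, 10.2]
width: 50.9
gripper_force: 66.0
```

Call:
play_rows([
  [0.9, 0, 0, -0.05, 0],
  [0, 0, 0, -0.05, 0],
  [0, 0, 0, -0.05, 0],
  [0, 0, 0, -0.05, 0],
  [0, 0, 0, -0.05, 0],
  [0, 0, 0, -0.05, 0],
  [0, 0, 0, -2, 0],
  [0, 0, 0, -6, 0],
  [0, 0, 0, -11, 0],
  [0, 0, 0, -14, 0],
])

```text
clock: 9.15
eef_pos: [429.8, 203.7, 182.1]
tool_rot: [-3.141, -0.003, 0.372]
force: [0.4, 1.0, 0.6]
width: 85.4
gripper_force: 0.0
```

Call:
play_rows([
  [0, 0, 0, 0, 0],
  [0, 0, 0, 0, 0],
])

```text
clock: 9.35
eef_pos: [429.6, 202.9, 179.8]
tool_rot: [3.141, -0.001, 0.371]
force: [-0.6, -0.3, -0.2]
width: 85.6
gripper_force: 0.0
```

```bash
python3 look.py w4 40 49.5 429 203
cat > key.py <<'E'
from h import *
np.set_printoptions(precision=1,suppress=True)
s=ctrl.read_state();K=cam('wrist',s);p,d=ctrl.get_image('wrist');P,u,v=pts(K,d)
print('wing top',rect(P,70,82,(429,203),40)); m=(P[:,2]>70)&(P[:,2]<82)&(np.hypot(P[:,0]-429,P[:,1]-203)<40)
Q=P[m,:2]; e,V=np.linalg.eigh(np.cov(Q.T)); print('centroid',Q.mean(0),'dir',np.degrees(np.arctan2(V[1,1],V[0,1])),'sd',np.sqrt(e))
print('key',[ (np.round(r['bbox']),round(r['confidence'],2)) for r in ctrl.search_frame('wrist','key')])
plan(429,203,s['eef_pos'][2])
E
python3 key.py; python3 -c "
from h import *
p=np.load('w_p.npy');save('w4c',cv2.resize(p[100:300,150:370],None,fx=2.6,fy=2.6,interpolation=cv2.INTER_CUBIC))"
```

```text
(430.0915222167969, 202.3974609375, 62.086151123046875, 51.47795486450195, 21.0169620513916, np.float64(45.16720064165196), np.int64(3577))
[429.01 202.61 178.96] [3.14 0.   0.37] [-0.16  0.54 -0.48  2.06  0.42  0.63 -2.13] [-0.38 -0.74 -0.56]
wing top (429.58660888671875, 202.40516662597656, 35.28764724731445, 6.891590118408203, 3.806445360183716, np.float64(76.30349324285234), np.int64(427))
centroid [430.4 202.7] dir -176.329655683286 sd [ 2.  10.1]
key [(array([245., 172., 269., 226.]), 0.83)]
t 9.5 yaw now 21.2919430337739 q7 -2.129068193988736 shift cm [ 0.1 -0.  -0.1] spin 0 tilt [-0. -0. -1.]
```

View pics/w4c.png

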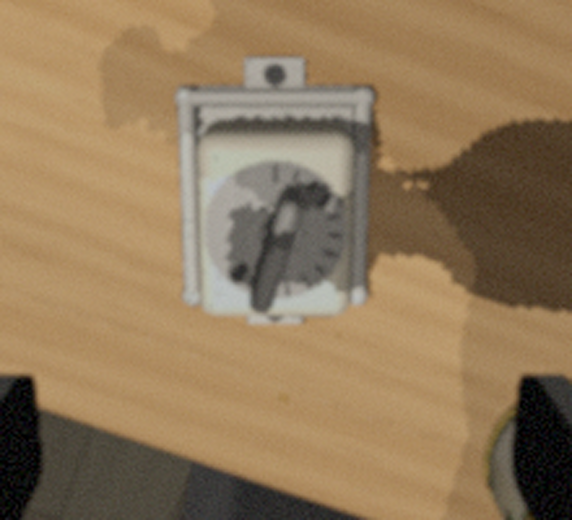

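Call:
play_rows([
  [0.4, 0, 0, 1, 8.5],
  [0.4, 0, 0, 3, 17],
  [0.4, 0, 0, 5, 17.5],
  [0.4, 0, 0, 6, 17.5],
  [0.4, 0, 0, 6, 17.5],
  [0.4, 0, 0, 6, 17.5],
])

```text
clock: 10.1
eef_pos: [429.1, 203.3, 119.1]
tool_rot: [3.141, 0.001, 0.067]
force: [-0.6, -0.4, -0.2]
width: 51.2
gripper_force: 0.0
```

```bash
python3 key.py; python3 -c "
from h import *
s=ctrl.read_state();print(s['qpos'],s['eef_pos'],s['width'])"
```

```text
wing top (429.60223388671875, 202.29275512695312, 35.135658264160156, 6.402427673339844, 3.9314024448394775, np.float64(76.43792492248407), np.int64(700))
centroid [430.8 202.3] dir -176.16231552788972 sd [ 1.9 10.1]
key [(array([243., 189., 271., 263.]), 0.62), (array([389., 232., 512., 348.]), 0.33)]
t 10.2 yaw now 3.793983022515571 q7 -2.4301586545130607 shift cm [-0.1  0.   0.1] spin 0 tilt [ 0.  0. -1.]
[-0.28250419  0.62599834 -0.31850672  2.11080561  0.4223511   0.46380604
 -2.43015865] [429.67465198 203.43281475 119.82033628] 51.15276834622606
```

Call:
play_rows([
  [0.4, 0, 0, 0, -8.5],
  [0.4, 0, 0, 0, -17],
  [0.4, 0, 0, 0, -25.5],
  [0.4, 0, 0, 0, -34],
  [0.4, 0, 0, 0, -42.5],
  [0.4, 0, 0, 0, -51],
  [0.4, 0, 0, 0, -59.5],
  [0.4, 0, 0, 0, -68],
  [0.4, 0, 0, 0, -76.5],
  [0.4, 0, 0, 0, -85],
])

```text
clock: 11.2
eef_pos: [430.0, 203.1, 120.2]
tool_rot: [3.14, -0.0, 1.555]
force: [-0.4, -0.1, 0.2]
width: 51.0
gripper_force: 0.0
```

Call:
play_rows([
  [0.4, 0, 0, 0, -8.5],
  [0.4, 0, 0, 0, -17],
  [0.4, 0, 0, 0, -25.5],
  [0.4, 0, 0, 0, -34],
  [0.4, 0, 0, 0, -42.5],
  [0.4, 0, 0, 0, -51],
  [0.4, 0, 0, 0, -59.5],
  [0.4, 0, 0, 0, -68],
  [0.4, 0, 0, 0, -76.5],
  [0.4, 0, 0, 0, -85],
])

```text
clock: 12.2
eef_pos: [430.1, 202.8, 120.1]
tool_rot: [3.142, 0.002, 3.038]
force: [-0.3, -0.0, 0.2]
width: 51.1
gripper_force: 0.0
```

Call:
play_rows([
  [0.4, 0, 0, 0, -8],
  [0.4, 0, 0, 0, -10],
  [0.4, 0, 0, 0, -10],
  [0.4, 0, 0, 0, -10],
])

```text
clock: 12.6
eef_pos: [429.8, 203.0, 119.8]
tool_rot: [-3.141, 0.001, -3.077]
force: [-0.7, -0.5, 0.0]
width: 50.9
gripper_force: 0.0
```

```bash
python3 key.py; python3 -c "
from h import *
s=ctrl.read_state();print(s['qpos'],s['eef_pos'],s['width']);plan(429.6,202.6,77,-176.1)"
```

```text
wing top (427.8922424316406, 202.56298828125, 35.33241653442383, 6.450956344604492, 3.8176467418670654, np.float64(76.59420455010564), np.int64(699))
centroid [426.7 202.5] dir -176.29547983138625 sd [ 1.9 10.2]
key [(array([247., 192., 274., 263.]), 0.59)]
t 12.7 yaw now -176.2729152001435 q7 0.06115762234040451 shift cm [ 0.1  0.  -0. ] spin 0 tilt [ 0. -0. -1.]
[ 0.17950714  0.88056003 -1.10705323  2.09911655  1.07271315  0.90375417
  0.06115762] [429.59402553 203.03698984 119.6418224 ] 51.56591163165157
t 12.7 yaw now -176.2729152001435 q7 0.06115762234040451 shift cm [ 0.00591064 -0.04245016  4.2641908 ] spin -0.1729152001435068 tilt [ 8.76171568e-04 -2.23815608e-04 -9.99999591e-01]
```

Call:
play_rows([
  [0.4, 0, 0, 1.5, 0],
  [0.4, 0, 0, 3, 0],
  [0.4, 0, 0, 4, 0],
  [0.4, 0, 0, 4.2, 0],
  [0.4, 0, 0, 4.2, 0],
  [1, 0, 0, 4.2, 0],
  [1, 0, 0, 4.2, 0],
  [1, 0, 0, 4.2, 0],
  [1, 0, 0, 4.2, 0],
  [1, 0, 0, 4.2, 0],
])

```text
clock: 13.7
eef_pos: [429.5, 203.5, 77.8]
tool_rot: [3.141, 0.001, -3.075]
force: [-1.0, -0.1, 4.1]
width: 5.6
gripper_force: 60.8
```

Call:
play_rows([
  [1, 0, 0, 0, 3],
  [1, 0, 0, 0, 7],
  [1, 0, 0, 0, 12],
  [1, 0, 0, 0, 18],
  [1, 0, 0, 0, 24],
  [1, 0, 0, 0, 30],
  [1, 0, 0, 0, 30],
])

```text
clock: 14.4
eef_pos: [429.6, 203.8, 77.8]
tool_rot: [3.14, 0.001, 2.684]
force: [0.5, 0.9, 5.5]
width: 5.7
gripper_force: 60.8
```

```bash
python3 -c "
from h import *
s=ctrl.read_state();print(s)"; python3 look.py w5 40 49.5 429 203
```

```text
{'clock': 14.4, 'qpos': array([ 0.09773436,  0.89617805, -0.95147019,  2.12087215,  1.13731446,
        0.77630633, -0.50280982]), 'qd': array([ 0.0072248 ,  0.00797841, -0.01537694, -0.00084864,  0.00648172,
        0.01397241,  0.08094993]), 'tau': array([ 3.23549900e-01, -4.60000956e+01, -1.05278957e+01, -6.15230128e+00,
        3.96978250e-02,  2.41556978e-01, -6.10504020e-01]), 'eef_pos': array([429.55610609, 203.76221778,  77.76849177]), 'tool_rot': array([3.14040954e+00, 5.52629917e-04, 2.68400256e+00]), 'force': array([0.46648204, 0.90680366, 5.47114805]), 'torque': array([ 0.15590196,  0.08770752, -0.08250048]), 'gripper_force': 60.82357943058014, 'width': 5.670314351743184}
(427.4872741699219, 203.09510803222656, 62.60081481933594, 50.66387939453125, 21.035707473754883, np.float64(45.12284710173631), np.int64(5970))
[429.58 203.79  77.79] [3.14 0.   2.69] [ 0.1   0.9  -0.95  2.12  1.14  0.78 -0.5 ] [-0.45  0.64  5.91]
```

View pics/w5.png

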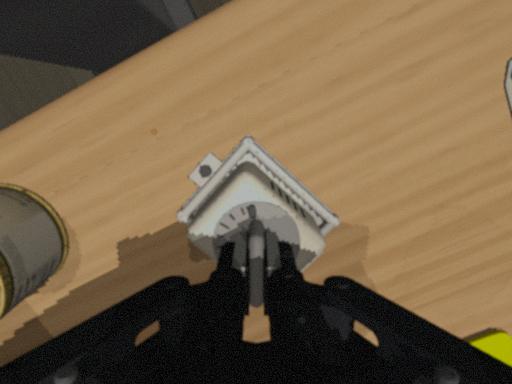

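The key turns (torque 0.08 N m) while the case stays at 21°, held by the rails. About 159° remain.

Call:
play_rows([
  [1, 0, 0, 0, 4],
  [1, 0, 0, 0, 10],
  [1, 0, 0, 0, 16],
  [1, 0, 0, 0, 22],
  [1, 0, 0, 0, 28],
  [1, 0, 0, 0, 34],
  [1, 0, 0, 0, 40],
  [1, 0, 0, 0, 46],
  [1, 0, 0, 0, 50],
  [1, 0, 0, 0, 50],
])

```text
clock: 15.45
eef_pos: [429.9, 204.0, 77.8]
tool_rot: [3.14, -0.001, 1.814]
force: [2.0, 0.8, 6.5]
width: 5.8
gripper_force: 61.0
```

```bash
cat > st.py <<'E'
from h import *
np.set_printoptions(precision=2,suppress=True)
s=ctrl.read_state();print(s['qpos'],s['torque'],s['force'],s['eef_pos'],np.degrees(s['tool_rot'][2]))
E
python3 st.py
```

```text
[ 0.    0.82 -0.78  2.12  1.04  0.64 -1.28] [ 0.27 -0.12 -0.05] [2.   0.8  6.47] [429.91 203.97  77.76] 103.90996978795178
```

Call:
play_rows([
  [1, 0, 0, 0, 4],
  [1, 0, 0, 0, 10],
  [1, 0, 0, 0, 16],
  [1, 0, 0, 0, 22],
  [1, 0, 0, 0, 28],
  [1, 0, 0, 0, 34],
  [1, 0, 0, 0, 40],
  [1, 0, 0, 0, 46],
  [1, 0, 0, 0, 50],
  [1, 0, 0, 0, 50],
])

```text
clock: 16.45
eef_pos: [430.3, 203.7, 77.8]
tool_rot: [3.141, -0.002, 0.941]
force: [1.5, 1.1, 7.0]
width: 5.6
gripper_force: 61.1
```

```bash
python3 st.py
```

```text
[-0.12  0.76 -0.57  2.13  0.87  0.51 -1.99] [ 0.17 -0.33 -0.01] [1.47 1.12 6.99] [430.33 203.72  77.77] 53.90139440167525
```

Call:
play_rows([
  [1, 0, 0, 0, 4],
  [1, 0, 0, 0, 10],
  [1, 0, 0, 0, 16],
  [1, 0, 0, 0, 22],
  [1, 0, 0, 0, 28],
  [1, 0, 0, 0, 34],
  [1, 0, 0, 0, 40],
  [1, 0, 0, 0, 40],
])

```text
clock: 17.25
eef_pos: [430.5, 203.4, 77.8]
tool_rot: [3.141, -0.002, 0.242]
force: [1.9, 0.5, 7.3]
width: 5.8
gripper_force: 61.2
```

```bash
python3 st.py; python3 look.py w6 40 49.5 429 203
```

```text
[-0.24  0.72 -0.39  2.13  0.67  0.41 -2.5 ] [ 0.03 -0.49 -0.  ] [1.94 0.51 7.27] [430.54 203.4   77.76] 13.839009134294574
(431.8448791503906, 203.08538818359375, 58.28485870361328, 51.502342224121094, 19.092025756835938, np.float64(45.019891212823666), np.int64(5434))
[430.52 203.4   77.75] [ 3.14 -0.    0.24] [-0.24  0.72 -0.39  2.13  0.67  0.41 -2.5 ] [ 2.26 -0.28  6.89]
```

View pics/w6.png

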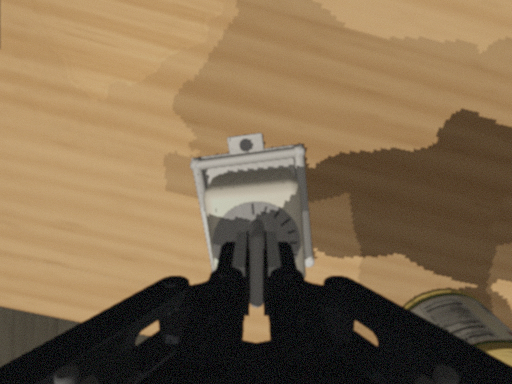

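Call:
play_rows([
  [1, 0, 0, 0, 3],
  [1, 0, 0, 0, 7],
  [1, 0, 0, 0, 11],
  [1, 0, 0, 0, 14],
  [1, 0, 0, 0, 14],
])

```text
clock: 17.8
eef_pos: [430.6, 203.2, 77.8]
tool_rot: [-3.141, -0.002, -0.002]
force: [2.5, -1.1, 6.8]
width: 5.7
gripper_force: 61.3
```

```bash
python3 st.py
```

```text
[-0.28  0.71 -0.33  2.13  0.59  0.39 -2.66] [-0.03 -0.48 -0.02] [ 2.5  -1.07  6.8 ] [430.56 203.23  77.75] -0.10710926217561535
```

Call:
play_rows([
  [1, 0, 0, 0, 1],
  [1, 0, 0, 0, 2],
  [1, 0, 0, 0, 3],
  [1, 0, 0, 0, 4],
  [1, 0, 0, 0, 4],
])

```text
clock: 18.3
eef_pos: [430.6, 203.2, 77.8]
tool_rot: [-3.141, -0.002, -0.071]
force: [2.4, -0.2, 7.2]
width: 5.7
gripper_force: 61.3
```

```bash
python3 st.py
```

```text
[-0.29  0.71 -0.31  2.13  0.57  0.38 -2.7 ] [-0.06 -0.46  0.02] [ 2.37 -0.15  7.23] [430.56 203.21  77.77] -4.065810248656005
```

Call:
play_rows([
  [1, 0, 0, 0, 1],
  [1, 0, 0, 0, 2],
  [1, 0, 0, 0, 2],
  [1, 0, 0, 0, 2],
])

```text
clock: 18.7
eef_pos: [430.5, 203.2, 77.7]
tool_rot: [-3.141, -0.002, -0.106]
force: [2.8, -0.6, 7.3]
width: 5.7
gripper_force: 61.3
```

```bash
python3 st.py
```

```text
[-0.3   0.71 -0.3   2.13  0.55  0.38 -2.73] [-0.16 -0.45 -0.04] [ 2.77 -0.57  7.29] [430.54 203.19  77.74] -6.0539242562636515
```

Call:
play_rows([
  [1, 0, 0, 0, 1],
  [1, 0, 0, 0, 2],
  [1, 0, 0, 0, 2],
  [1, 0, 0, 0, 2],
])

```text
clock: 19.1
eef_pos: [430.6, 203.1, 77.7]
tool_rot: [-3.141, -0.002, -0.14]
force: [2.1, -0.7, 7.4]
width: 5.8
gripper_force: 61.6
```

```bash
python3 st.py
```

```text
[-0.3   0.71 -0.29  2.13  0.54  0.37 -2.75] [-0.14 -0.46  0.22] [ 2.12 -0.73  7.37] [430.57 203.1   77.74] -8.009358083618784
```

Call:
play_rows([
  [1, 0, 0, 0, 1],
  [1, 0, 0, 0, 2],
  [1, 0, 0, 0, 2],
])

```text
clock: 19.4
eef_pos: [430.8, 203.0, 77.7]
tool_rot: [-3.141, -0.002, -0.174]
force: [2.8, -1.7, 7.0]
width: 5.9
gripper_force: 63.8
```

```bash
python3 st.py
```

```text
[-0.31  0.71 -0.28  2.13  0.53  0.37 -2.77] [-0.3  -0.69  0.49] [ 2.82 -1.74  6.96] [430.8  202.96  77.74] -9.947988743607743
```

Torque jumped to 0.49 N m, which means the stop. Ease slightly, release and lift.

Call:
play_rows([
  [1, 0, 0, 0, -1],
  [0.4, 0, 0, 0, -1],
  [0.4, 0, 0, 0, -1],
  [0.4, 0, 0, 0, -1],
  [0.4, 0, 0, 0, -1],
  [0.4, 0, 0, -2, -1],
  [0.4, 0, 0, -6, -1],
  [0, 0, 0, -10, -1],
  [0, 0, 0, -10, -1],
  [0, 0, 0, -10, -1],
])

```text
clock: 20.4
eef_pos: [429.6, 203.0, 177.9]
tool_rot: [-3.141, -0.001, -0.161]
force: [-0.3, 0.2, -0.2]
width: 85.3
gripper_force: 0.0
```

```bash
python3 st.py; python3 look.py w7 40 49.5 429 203;python3 key.py;  python3 -c "
from h import *
p=np.load('w_p.npy');save('w7c',cv2.resize(p[100:300,150:370],None,fx=2.6,fy=2.6,interpolation=cv2.INTER_CUBIC))"
```

```text
[-0.18  0.54 -0.46  2.07  0.4   0.62 -2.64] [0.02 0.06 0.  ] [-0.27  0.22 -0.24] [429.57 203.02 177.94] -9.22687191020781
(429.71258544921875, 201.58763122558594, 63.669681549072266, 51.57327651977539, 18.438678741455078, np.float64(45.10568357542567), np.int64(3704))
[428.98 202.63 177.03] [ 3.14  0.   -0.16] [-0.18  0.54 -0.46  2.07  0.4   0.62 -2.64] [-0.7   0.27  0.14]
wing top (430.00982666015625, 201.59828186035156, 34.826759338378906, 6.799788475036621, -9.149543762207031, np.float64(76.35390076782807), np.int64(415))
centroid [430.7 201.5] dir 172.38624220997866 sd [ 2. 10.]
key [(array([245., 172., 268., 221.]), 0.64)]
t 20.55 yaw now -9.206213209691223 q7 -2.643091237472452 shift cm [ 0.  -0.1 -0.1] spin 0 tilt [-0. -0. -1.]
```

View pics/w7c.png

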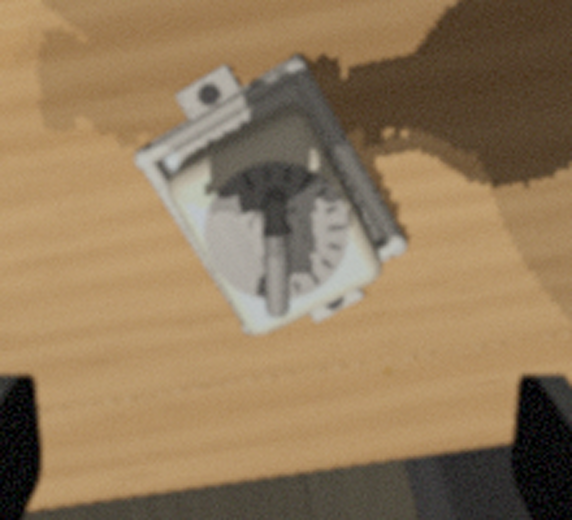

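The view shows the pointer over the stop (about (263,292) in the crop). The case sits at 18.4° and the wing at -9.1°, so the key stands at 207.5°, or 3.6 rad. The case top is at 45.1 mm, flat in the stand. Hand in.

```bash
python3 -c "
from h import *
print(ctrl.finish_job())"
```

```text
the job is handed in; nothing more can be done
None
```

The white timer sits flat inside the stand's rails and its key is wound to the stop, at about 3.6 rad with torque jumping to 0.49 N m. I handed the job in at about 20.6 s with the arm clear, touched nothing else, and took no final picture of the other things.

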